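# Set the tilting easel and put the little framed picture on it

### The arm

A 6-joint arm with a two-finger parallel gripper is mounted at the origin on the work surface. World frame = base frame: x ahead of the robot, y to its left, z up, the work surface at z = 0. Lengths are in mm, angles in rad, forces in N, time in s.
With the tool pointing down it reaches from about 300 to 850 mm from the base axis. Payload 5.4 kg.
Tool frame: the origin (TCP) lies midway between the tips of the shut fingers; the grasp point (between the pads) lies 19 mm behind it (ctrl.grip_depth is the distance from the TCP to the grasp point, in mm); z points along the fingers, y is the line along which they close (so a half turn about z gives the same grasp; the last joint's range is limited). The gripper opens to 85 mm and grips with 20 to 120 N. Pads are 22 mm wide; open, the fingers measure 114 mm over their backs; the gripper's body (76 mm by 85 mm) begins 54 mm behind the grasp point. The pads swing forward as they close: fully open they stand 13 mm farther back than shut.
Start: joints at [0.956, 0.158, 1.597, -0, 1.386, -0.21], TCP at [226.463, 528.508, 231.299] pointing down, gripper open.
Joint ranges: [-2.91, 2.91], [-0.94, 2.29], [0.18, 2.7], [-1.29, 4.43], [0.17, 2.64], [-3, 3]. Speed limits (rad/s): [2.57, 2.57, 3.14, 3.14, 3.14, 3.14].

### API

Orientations are given as a unit quaternion [w, x, y, z].
In Python, from bench import monitor, imaging, ctrl gives the robot as it stands. The module is installed in compiled form; this text tells all that it offers.
- The arm moves only by the tool jog_arm, never from a script. Its argument "steps" is a list of rows, each a list of 3 entries, a list of its own where there are three numbers: the shift along the tool's x, y, z in mm, then the turn about the tool's z in degrees, then the closure, from -1 (fully open) to 1 (shut). In form: [[[dx, dy, dz], yaw, gripper], ...]. A call has 1 to 12 rows; each row shifts and turns the commanded pose from where the row before left it, along the tool's axes as they then stand; what a row does not reach is not made up. A row lasts 1/12 s, in which the tool goes at most 41.7 mm and 7.16 degrees, less where a joint would pass 70% of its speed; a pose out of reach is approached as far as the arm can. A call is refused whole if a number of a shift passes 41.7 or a number of a turn 7.16, either way. A call with a gripper value outside its range is refused whole. The fingers move at their own pace and stop on an object; the grip force is fixed at half the most. Time passes only in rows, so rows that do not move let the fingers close. It gives the time, the measured TCP pose, the force, the opening and the grip force at its end, in the units of the state.
- monitor.sense(): the state, without advancing time (a new reading comes with each control period).
- imaging.grab_frame(name): name is "scene" or "side" or "wrist"; returns a dict with "color" (420x560x3 uint8, blue, green, red), "z_map" (420x560 float32, mm along the optical axis (not along the pixel's ray), 0 where there is no reading), "intrinsics" (3x3 intrinsics, pixels), "dist_coeffs" ([k1, k2, p1, p2, k3] as OpenCV has them; the pictures are not rectified), "camera_from_world" (4x4, takes a point from world to camera coordinates); the wrist camera has in their place "hand_eye" (4x4, takes a point from camera to tool coordinates, whose origin is the TCP and whose axes are the flange's). Camera axes: x right, y up, looking along -z (the intrinsics and any distortion apply to the point x, -y, -z); pixel columns grow to the right and rows downward; lengths in mm; the calibration is good to about 2 mm. A picture is of the moment at which its call begins: read the wrist's pose just before it.
- ctrl.hand_in(): hands the job in; it is judged then, once.
The state is a dict: "time_s": time; "joints": joint angles; "qvel": joint speeds; "effort": joint torques, N m; "position": TCP position; "tcp_rot": TCP orientation; "force": force on the tool from outside, world axes, zero at the start; "ft_torque": the same for the moment, N m; "gripper_width": finger opening in mm; "grip_force": force on a finger pad.
Only numpy, scipy, OpenCV 4.12 (cv2) and the standard library are available. Lean on these libraries where they do the work, as an engineer would, in place of code of your own. Each camera call takes 0.05 s, during which the arm holds its last target. There are 200 camera calls.

### The job

Get the table easel ready: swivel its turntable until the steel pointer is in line with the steel tab on the base, and raise the board to 40 degrees from horizontal. Then, with the easel set, pick the small framed picture out of the tray and rest it face up on the board, long side running up the slope, in the middle with its lower edge against the ledge, leaving the easel at its settings. Leave the other oddments in the tray and do not disturb the mug, the brush jar or the tape roll.

Things in the scene. Friction and masses are not known exactly. Their poses are not given: they have to be found in the camera images.
- easel_base: Fixed round wooden base of the easel, 330 mm diameter, 12 mm thick; origin at the centre of its underside, on the table, on the vertical swivel axis. Its +x axis points roughly back to the robot. A steel tab (18 x 10 mm, top 42 mm above the table) stands on its rim, centred 156 mm out along -x. When the easel is set, the board's low edge with the ledge is at that side too.
- swivel (a joint): Swivel of the turntable (wooden disc, 236 mm diameter, top 29 mm above the table) about the vertical axis, rad, 0 = its steel pointer is in line with the base's tab, positive counterclockwise from above. Stiff: stays where it is left. Starts positive.
- tilt (a joint): Tilt of the plywood board from horizontal, rad, 0 = flat, growing as the far edge with the handle rises, up to 1.3; 40 degrees = 0.698. Stiff: stays where it is left. The hinge axis lies parallel to the turntable's y axis, 100 mm from the swivel axis towards the turntable's -x side and 48 mm above the table.
- pointer (a point): Tip of the steel pointer (8 mm wide) on the turntable, 146 mm from the swivel axis along the turntable's -x, in front of the ledge; axes of the turntable.
- board_ledge (a point): Point on the plywood board's face (200 mm wide, 170 mm up the slope, 12 mm thick), in the middle of the face line of the ledge; lies 10 mm above the hinge axis along the board's normal. x points up the slope, y along the ledge, z out of the face. The wooden ledge lies at x < 0 (10 mm thick), stands 12 mm above the face and runs the whole width.
- handle (a point): Middle of the steel bar handle at the board's upper edge: round bar, 12 mm diameter, 110 mm long parallel to the hinge, held at both ends by equal bars, clear of the board's edge by 39 mm; 215 mm from the hinge axis up the slope and 4 mm above it along the normal. Axes of the board. Can be pinched from above and led both in swivel and tilt.
- tray: Fixed open aluminium tray, 260 x 260 x 35 mm outside, walls and floor 5 mm; origin at the centre of its underside, on the table.
- picture: The small picture in a wooden frame lying face up in the tray: 80 (x, long side) x 54 (y) x 14 mm (z), 70 g; origin at the centre of its back (underside). It has to lie on the board with z out of the face and x along the slope, either end up.
- picture_center (a point): Centre of the framed picture, 7 mm above its back; same axes.
- tin: Round flat steel tin in the tray, 48 mm diameter, 21 mm high; origin at the centre of its underside.
- clamp_block: Wooden block in the tray, 62 x 26 x 18 mm, with two steel pins 12 mm high on top; origin at the centre of its underside.
- spool: Wooden thread spool standing in the tray, 40 mm diameter, 40 mm high; origin at the centre of its underside.
- mug: White mug standing on the table, 80 mm diameter, 90 mm high, handle at +y; origin at the centre of its underside.
- brush_jar: Glass jar with brushes standing on the table, 80 mm diameter, 260 mm high with the brushes; origin at the centre of its underside.
- tape_roll: Roll of tape lying on the table, 90 mm diameter, 22 mm high; origin at the centre of its underside.
There are look-alikes about, which are no part of the job. Leave any purple look-alike of the picture alone.

How it is judged:
By the outcome, as a careful person would: the job done as asked, in the order asked, and still so for the second after the job is handed in, with the robot touching nothing.
It also fails if it takes over 51 s, if anything falls off the work surface, if the arm or the gripper's body presses on something with over 40 N, if the wrist force passes 120 N, or if a joint passes its speed limit or range.

## Working session

There is one attempt and no reset: what is moved stays moved. The work goes in short steps, Python scripts to look and compute and a tool call to move; the robot and the scene stay as the last step left them, time stands still between calls to the robot, and variables do not carry over. Pictures are saved under pics/ and viewed, at most 12 in all, crops included, and the job is handed in when it is done.

Besides the shell and the picture viewer there is one more tool, called after "Call:" as name([rows], argument=value, ...), one row to a line, values as JSON. jog_arm: Moves the arm, as the interface text tells. Its arguments: {"type":"object","properties":{"steps":{"type":"array"}},"required":["steps"]}

```bash
mkdir -p pics
cat > h.py <<'E'
import numpy as np,cv2
from bench import monitor,imaging,ctrl
from scipy.spatial.transform import Rotation as R
def grab(n):
    s=monitor.sense(); f=imaging.grab_frame(n)
    if n=='wrist':
        T=np.eye(4);q=s['tcp_rot'];T[:3,:3]=R.from_quat([q[1],q[2],q[3],q[0]]).as_matrix();T[:3,3]=s['position']
        f['wc']=T@np.array(f['hand_eye'])
    else: f['wc']=np.linalg.inv(f['camera_from_world'])
    return f
def cloud(f):
    h,w=f['z_map'].shape
    u,v=np.meshgrid(np.arange(w,dtype=float),np.arange(h,dtype=float))
    p=cv2.undistortPoints(np.stack([u.ravel(),v.ravel()],1)[:,None],np.array(f['intrinsics']),np.array(f['dist_coeffs']))[:,0]
    z=f['z_map'].ravel().astype(float)
    c=np.stack([p[:,0]*z,-p[:,1]*z,-z],1)
    P=c@f['wc'][:3,:3].T+f['wc'][:3,3]; P[z<=0]=np.nan
    return P.reshape(h,w,3)
E
python3 - <<'E'
from h import *
a=[]
for n in ('scene','side','wrist'):
    f=grab(n); np.savez('pics/'+n,c=f['color'],P=cloud(f)); a.append(f['color']); print(n,f['wc'][:3,3].round(),monitor.sense()['tcp_rot'])
    cv2.imwrite(f'pics/{n}0.png',cv2.resize(f['color'],(784,588)))
E
```

```text
scene [1184.  306.  664.] [-3.96323233e-04  2.01014670e-01  9.79587738e-01 -8.99322927e-04]
side [ 240. -807.  818.] [-3.43603775e-04  2.00993269e-01  9.79592245e-01 -7.88278703e-04]
wrist [149. 562. 373.] [-2.91045716e-04  2.01013743e-01  9.79588149e-01 -6.70515362e-04]
```

View pics/scene0.png

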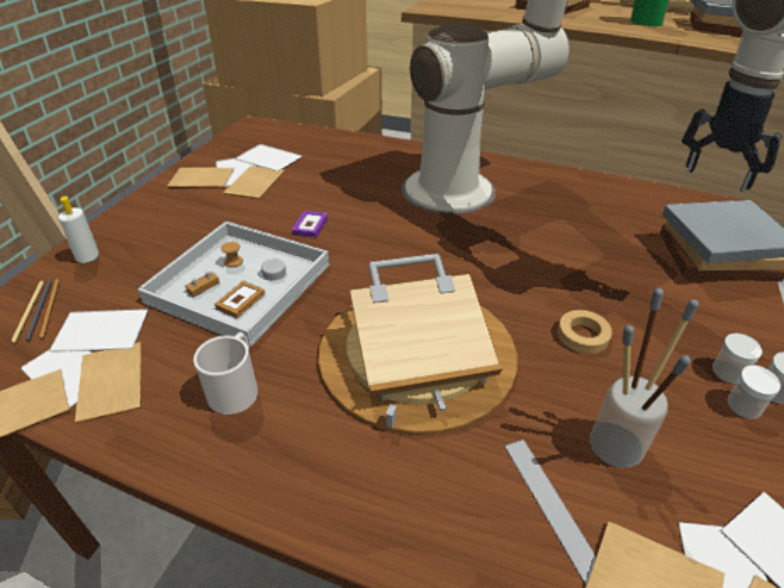

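View pics/side0.png

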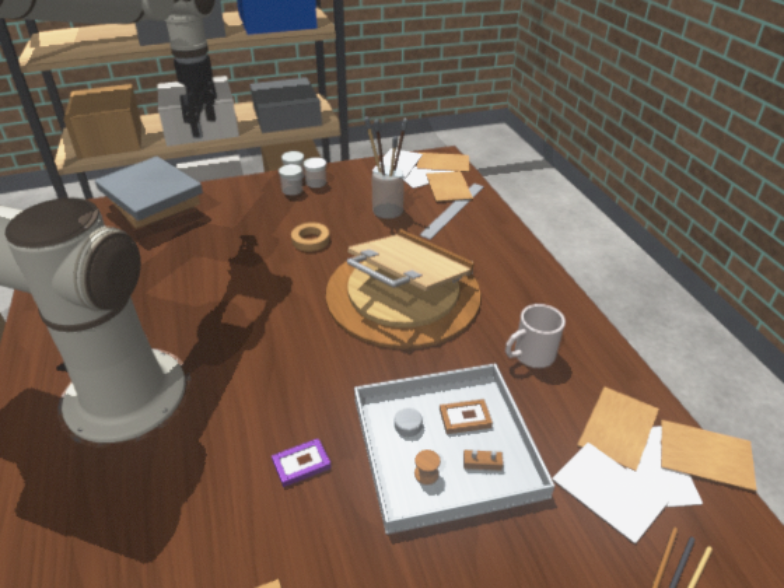

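The scene view shows the easel (board centre about (425,330), handle (405,262), tab (391,415), pointer (439,398)), all in 784-wide pixels. Two things could be the picture: the brown frame in the tray (scene (241,298), side (466,416)) and the purple frame outside it (scene (310,223), side (301,461)). The brown one in the tray fits the description. I'll measure both and view a crop of the brown one.

Run:
```python
from h import *
S=np.load('pics/scene.npz');D=np.load('pics/side.npz')
def at(Z,u,v,r=1):
    u=round(u/1.4);v=round(v/1.4);return np.nanmedian(Z['P'][v-r:v+r+1,u-r:u+r+1].reshape(-1,3),0).round(1)
for n,u,v in [('handle',405,261),('hL',375,270),('hR',438,260),('board',425,330),('tab',391,409),('pointer',441,403),('ptr',436,393),('pic',241,298),('base front',425,420),('mugtop',225,350),('tape',585,315),('jar',632,385)]: print(n,at(S,u,v))
for n,u,v in [('pic',466,416),('tin',408,420),('spool',427,459),('clamp',483,458),('board',410,260),('handle',375,270),('purple',301,461)]: print('side',n,at(D,u,v))
# board plane
P=S['P'].reshape(-1,3)
c=at(S,425,330)
m=np.zeros(S['P'].shape[:2],bool); m[int(300/1.4):int(360/1.4),int(370/1.4):int(470/1.4)]=1
q=S['P'][m];q=q[~np.isnan(q).any(1)];o=q.mean(0);n=np.linalg.svd(q-o)[2][2];n*=np.sign(n[2]);print('board n',n.round(4),o.round(1),'tilt',np.degrees(np.arccos(n[2])),'az',np.degrees(np.arctan2(n[1],n[0])), np.std((q-o)@n))
# base circle: points z 8..16 within 250
for Z in (S,D):
    P=Z['P'].reshape(-1,3); k=(abs(P[:,2]-12)<4)&(np.linalg.norm(P[:,:2]-c[:2],axis=1)<230)&(P[:,0]>250)
    X=P[k][:,:2].astype(np.float32); h=cv2.convexHull(X)[:,0]; ctr,r=cv2.minEnclosingCircle(X); print('base',ctr,r,len(X))
# picture in side: orange frame pts, z~19 near
for nm,Z,u,v in (('side',D,466,416),('scene',S,241,298)):
    P=Z['P'].reshape(-1,3);p0=at(Z,u,v)
    k=(P[:,2]>14)&(P[:,2]<25)&(np.linalg.norm(P[:,:2]-p0[:2],axis=1)<55)
    print(nm,'pic rect',cv2.minAreaRect(P[k][:,:2].astype(np.float32)),np.median(P[k][:,2]),k.sum(),np.array(cv2.boxPoints(cv2.minAreaRect(P[k][:,:2].astype(np.float32)))).round())
cv2.imwrite('pics/crop.png',cv2.hconcat([cv2.resize(D['c'][260:380,245:400],None,fx=2.5,fy=2.5,interpolation=2),cv2.resize(S['c'][180:300,220:375],None,fx=2.5,fy=2.5,interpolation=2)]))
```

```text
handle [484.7  60.3 124.5]
hL [520.4  21.1 118.6]
hR [462.6 112.2 121. ]
board [590.  133.7  81.9]
tab [721.4 126.7  42. ]
pointer [681.4 189.8  36. ]
ptr [667.1 176.8  36.6]
pic [ 564.1 -231.7   16.2]
base front [699.5 173.7  11.7]
mugtop [ 723.3 -147.1   62. ]
tape [388.8 368.6  21.6]
jar [624.5 434.5 112.6]
side pic [ 559.4 -241.9   17. ]
side tin [ 459.  -226.5   26.4]
side spool [ 457.9 -321.    44.9]
side clamp [ 549.4 -331.8   22.1]
side board [579.7 112.8  87.7]
side handle [523.3 174.8  27.7]
side purple [ 275.5 -241.6   11.4]
board n [0.2663 0.1755 0.9478] [591.7 123.2  83.3] tilt 18.59943091374746 az 33.383462274230894 1.2799758881310883
base (567.2918090820312, 115.33612060546875) 166.33526611328125 4172
base (564.3206787109375, 110.95069122314453) 165.58872985839844 2316
side pic rect ((559.2901611328125, -238.26905822753906), (57.400821685791016, 80.89253234863281), 82.50768280029297) 18.306868464683816 651 [[ 515. -261.]
 [ 596. -272.]
 [ 603. -215.]
 [ 523. -205.]]
scene pic rect ((561.3090209960938, -236.4037322998047), (57.5538215637207, 83.88013458251953), 81.68347930908203) 17.360947627578412 441 [[ 516. -259.]
 [ 599. -271.]
 [ 607. -214.]
 [ 524. -202.]]
```

View pics/crop.png

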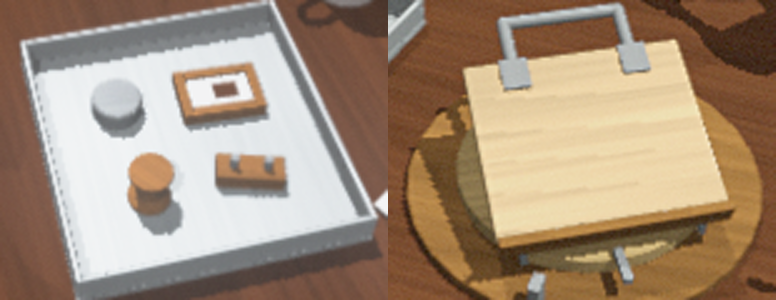

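The crop shows the brown frame with white mount in the tray at (220,92), next to the tin, spool and clamp block. That is the one to pick up; the purple one is outside the tray. The easel swivel reads about 28.5° and the tilt about 18.6°. I'll write a planning helper and approach the handle.

```bash
cat >> h.py <<'E'
def pose():
    s=monitor.sense();q=s['tcp_rot'];M=R.from_quat([q[1],q[2],q[3],q[0]]).as_matrix()
    return np.array(s['position']),np.degrees(np.arctan2(M[1,1],M[0,1])),s
def plan(waypts,g,start=None):
    """waypts: list of (xyz, azimuth of tool y, nrows); prints rounded rows"""
    p,a,_=pose() if start is None else (*start,0); out=[]
    for t,b,n in waypts:
        t=np.array(t,float)
        for i in range(n,0,-1):
            d=(t-p)/i; da=((b-a+180)%360-180)/i; r=np.radians(a)
            x=np.array([-np.sin(r),np.cos(r)]);y=np.array([np.cos(r),np.sin(r)])
            s=np.round([d[:2]@x,d[:2]@y,-d[2]],1); w=round(-da,1)
            out.append([s.tolist(),w,g]); p=p+np.r_[s[0]*x+s[1]*y,-s[2]]; a-=w
            if abs(s).max()>41.6 or abs(w)>7.1: print('TOO BIG',s,w)
    print(str(out).replace(' ',''))
def easel(az,t,C=(566,113)):
    "handle centre for turntable -x azimuth az, tilt t deg"
    t=np.radians(t);r=100-215*np.cos(t)+4*np.sin(t);a=np.radians(az)
    return np.array([C[0]+r*np.cos(a),C[1]+r*np.sin(a),48+215*np.sin(t)+4*np.cos(t)])
E
python3 - <<'E'
from h import *
h=easel(33.4,18.6);print(h,pose()[:2])
plan([((h[0],h[1],230),33.4,18)],0)
E
```

```text
[480.43279345  56.57882284 120.36732514] (array([226.19662271, 528.14351844, 230.54012573]), np.float64(66.80751362308459))
[[[-23.3,-18.5,0.0],np.float64(1.9),0],[[-23.9,-17.7,0.0],np.float64(1.9),0],[[-24.5,-16.9,0.0],np.float64(1.9),0],[[-25.0,-16.1,0.0],np.float64(1.8),0],[[-25.5,-15.3,0.0],np.float64(1.9),0],[[-26.0,-14.5,0.0],np.float64(1.8),0],[[-26.5,-13.6,0.0],np.float64(1.9),0],[[-26.9,-12.8,0.0],np.float64(1.8),0],[[-27.3,-11.9,0.1],np.float64(1.9),0],[[-27.7,-11.0,0.0],np.float64(1.8),0],[[-28.0,-10.1,0.1],np.float64(1.9),0],[[-28.3,-9.2,0.0],np.float64(1.8),0],[[-28.6,-8.3,0.1],np.float64(1.9),0],[[-28.8,-7.4,0.0],np.float64(1.8),0],[[-29.1,-6.4,0.1],np.float64(1.9),0],[[-29.2,-5.5,0.0],np.float64(1.8),0],[[-29.4,-4.6,0.1],np.float64(1.9),0],[[-29.6,-3.5,0.0],np.float64(1.8),0]]
```

Call:
jog_arm([
  [[-23, -18, 0], 1.9, 0],
  [[-24, -18, 0], 1.9, 0],
  [[-24, -17, 0], 1.9, 0],
  [[-25, -16, 0], 1.9, 0],
  [[-25, -15, 0], 1.9, 0],
  [[-26, -14, 0], 1.9, 0],
  [[-26, -14, 0], 1.9, 0],
  [[-27, -13, 0], 1.9, 0],
  [[-27, -12, 0], 1.9, 0],
  [[-28, -11, 0], 1.9, 0],
  [[-28, -10, 0], 1.9, 0],
  [[-28, -9, 0], 1.9, 0],
])

```text
time_s: 1.15
position: [394.1, 213.7, 231.1]
tcp_rot: [-0.0, 0.391, 0.92, -0.0]
force: [0.3, -0.2, 0.1]
gripper_width: 42.4
grip_force: 0.0
```

```bash
sed -i 's/w=round(-da,1)/w=float(round(-da,1))/' h.py
python3 - <<'E'
from h import *
h=easel(33.4,18.6);p,a,s=pose();print(p,a,s['gripper_width'])
plan([((h[0],h[1],225),33.4,7)],0)
E
```

```text
[394.06770668 213.73685046 231.11151419] 43.912711428324776 42.408116454939446
[[[-24.7,-6.7,0.9],1.5,0],[[-24.9,-6.0,0.9],1.5,0],[[-25.1,-5.4,0.9],1.5,0],[[-25.2,-4.7,0.9],1.5,0],[[-25.3,-4.1,0.8],1.5,0],[[-25.4,-3.4,0.9],1.5,0],[[-25.4,-2.7,0.8],1.5,0]]
```

Call:
jog_arm([
  [[-25, -7, 1], 1.5, 0],
  [[-25, -6, 1], 1.5, 0],
  [[-25, -5, 1], 1.5, 0],
  [[-25, -5, 1], 1.5, 0],
  [[-25, -4, 1], 1.5, 0],
  [[-25, -3, 1], 1.5, 0],
  [[-25, -3, 0], 1.5, 0],
  [[0, 0, 0], 0, 0],
])

```text
time_s: 1.82
position: [481.2, 55.6, 225.1]
tcp_rot: [0.001, 0.475, 0.88, -0.001]
force: [0.6, -0.5, 0.5]
gripper_width: 42.7
grip_force: 0.0
```

Run:
```python
from h import *
p,a,s=pose();print(p,a,s['force'])
f=grab('wrist');P=cloud(f);cv2.imwrite('pics/w1.png',f['color']);np.savez('pics/w1',c=f['color'],P=P)
h=easel(33.4,18.6)
# handle points: near predicted, high
q=P.reshape(-1,3);k=(np.linalg.norm(q-h,axis=1)<75)&(q[:,2]>108)
d=np.array([np.cos(np.radians(33.4)),np.sin(np.radians(33.4))])
e=(q[k][:,:2]-h[:2]);r=e@d;k2=abs(r)<12
X=q[k][k2];c,sz,an=cv2.minAreaRect(X[:,:2].astype(np.float32));print(c,sz,an,np.percentile(X[:,2],[5,50,95]),h)
```

```text
[481.24894842  55.64543283 225.05920023] 33.239372523223764 [ 0.56359971 -0.45862022  0.51735752]
(482.1248474121094, 60.13399124145508) (17.762399673461914, 121.39299011230469) 33.11669921875 [121.73517156 125.34562224 127.00057275] [480.43279345  56.57882284 120.36732514]
```

View pics/w1.png

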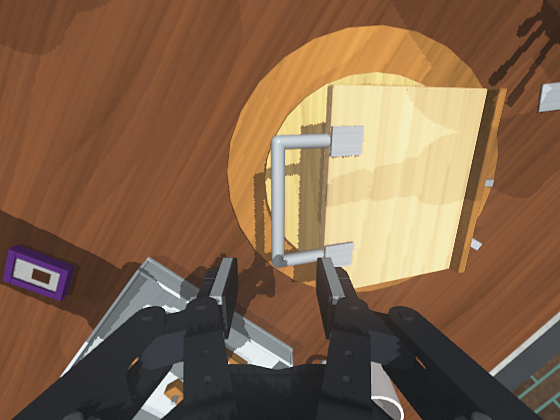

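The wrist view shows the handle bar running from (278,140) to (280,262) and the finger tips at (225,290) and (330,290). The bar's centre is about (481.5, 58.5, 120.5), so I'll descend and pinch it.

Call:
jog_arm([
  [[1, 1, 30], 0, 0],
  [[1, 1, 30], 0, 0],
  [[0, 0, 25], 0, 0],
  [[0, 0, 20], 0, 0],
  [[0, 0, 12], 0, 0],
  [[0, 0, 6], 0, 0],
  [[0, 0, 0], 0, 0],
  [[0, 0, 0], 0, 1],
  [[0, 0, 0], 0, 1],
  [[0, 0, 0], 0, 1],
  [[0, 0, 0], 0, 1],
  [[0, 0, 0], 0, 1],
])

```text
time_s: 2.87
position: [478.8, 60.3, 103.3]
tcp_rot: [-0.001, 0.473, 0.881, -0.003]
force: [-9.7, -6.6, 7.4]
gripper_width: 10.3
grip_force: 58.5
```

Run:
```python
from h import *
p,a,s=pose();print(p,a,s['force'],s['gripper_width'],s['grip_force'])
S=np.load('pics/scene.npz');W=np.load('pics/w1.npz');D=np.load('pics/side.npz')
from scipy.optimize import least_squares
# base rim: edge of z in 8..16 (vs table) using outermost points per angle
for n,Z in (('scene',S),('side',D),('wrist',W)):
    q=Z['P'].reshape(-1,3);c=np.array([566,113.])
    k=(q[:,2]>8)&(q[:,2]<16);X=q[k][:,:2];r=np.linalg.norm(X-c,axis=1);X=X[r<180];r=r[r<180]
    th=np.degrees(np.arctan2(*(X-c).T[::-1]))//5; E=[]
    for t in np.unique(th):
        m=th==t
        if m.sum()>8 and r[m].max()>155:E.append(X[m][np.argsort(r[m])[-3:]].mean(0))
    E=np.array(E);o=least_squares(lambda v:np.linalg.norm(E-v[:2],axis=1)-165,[566,113],loss='soft_l1');print(n,'base',o.x.round(1),len(E),np.std(o.fun).round(1))
    # tab: z 30..44 at radius 150-165
    rr=np.linalg.norm(q[:,:2]-o.x,axis=1)
    k=(q[:,2]>38)&(q[:,2]<45)&(rr>146)&(rr<166)&(q[:,0]>650);t=q[k]
    if k.sum():print('tab',k.sum(),t.mean(0).round(1),np.degrees(np.arctan2(*(t[:,:2].mean(0)-o.x)[::-1])).round(2))
```

```text
[478.83685838  60.33669362 103.27386704] 33.56321835684014 [-9.69489322 -6.58782103  7.38221607] 10.327474067054736 58.47599387168884
scene base [567.3 114.1] 53 0.8
tab 41 [723.1 128.6  41.2] 5.33
side base [564.9 112.4] 48 1.4
tab 1 [728.7 127.5  40.6] 5.28
wrist base [565.5 114.7] 56 0.6
tab 82 [722.4 127.7  41.6] 4.73
```

```bash
cat >> h.py <<'E'
C0=(566,114)
def tcp_for(az,t,l,dz=17.1):
    a=np.radians(az);return easel(az,t,C0)+np.array([-np.sin(a)*l,np.cos(a)*l,-dz])
E
python3 - <<'E'
from h import *
p,a,s=pose();e=easel(33.4,18.6,C0);r=np.radians(33.4);d=p-e;l=d[0]*-np.sin(r)+d[1]*np.cos(r);print('l',l,d)
w=[(tcp_for(33.4-28.4*k/24,18.6+21.4*k/24,l),33.4-28.4*k/24,1) for k in range(1,25)]
plan(w,1)
E
```

```text
l 3.180934042788687 [ -1.59593507   2.75787078 -17.0934581 ]
[[[2.1,1.1,-3.1],1.3,1],[[2.1,1.2,-3.2],1.2,1],[[2.0,1.4,-3.1],1.2,1],[[2.0,1.4,-3.1],1.2,1],[[2.0,1.4,-3.0],1.2,1],[[2.0,1.5,-3.1],1.2,1],[[1.9,1.5,-3.0],1.1,1],[[1.9,1.6,-3.0],1.2,1],[[1.8,1.6,-3.0],1.2,1],[[1.9,1.7,-2.9],1.2,1],[[1.8,1.7,-2.9],1.2,1],[[1.7,1.7,-2.9],1.2,1],[[1.8,1.8,-2.9],1.1,1],[[1.7,1.9,-2.9],1.2,1],[[1.6,1.8,-2.8],1.2,1],[[1.6,2.0,-2.8],1.2,1],[[1.6,1.9,-2.7],1.2,1],[[1.6,2.1,-2.8],1.2,1],[[1.5,2.0,-2.7],1.1,1],[[1.4,2.1,-2.6],1.2,1],[[1.4,2.1,-2.7],1.2,1],[[1.4,2.2,-2.6],1.2,1],[[1.3,2.2,-2.5],1.2,1],[[1.3,2.3,-2.6],1.2,1]]
```

Call:
jog_arm([
  [[2.1, 1.1, -3.1], 1.2, 1],
  [[2.1, 1.2, -3.1], 1.2, 1],
  [[2, 1.4, -3.1], 1.2, 1],
  [[2, 1.4, -3.1], 1.2, 1],
  [[2, 1.4, -3.1], 1.2, 1],
  [[2, 1.5, -3.1], 1.2, 1],
  [[1.9, 1.5, -3], 1.2, 1],
  [[1.9, 1.6, -3], 1.2, 1],
  [[1.8, 1.6, -3], 1.2, 1],
  [[1.8, 1.7, -2.9], 1.2, 1],
  [[1.8, 1.7, -2.9], 1.2, 1],
  [[1.8, 1.7, -2.9], 1.2, 1],
])

```text
time_s: 3.87
position: [482.5, 87.8, 137.2]
tcp_rot: [-0.002, 0.58, 0.815, -0.005]
force: [-6.9, -11.1, -4.2]
gripper_width: 9.9
grip_force: 58.4
```

Forces are low. I'll continue with the second half.

Call:
jog_arm([
  [[1.8, 1.8, -2.9], 1.2, 1],
  [[1.7, 1.8, -2.9], 1.2, 1],
  [[1.6, 1.8, -2.8], 1.2, 1],
  [[1.6, 2, -2.8], 1.2, 1],
  [[1.6, 2, -2.8], 1.2, 1],
  [[1.6, 2, -2.8], 1.2, 1],
  [[1.5, 2, -2.7], 1.2, 1],
  [[1.4, 2.1, -2.7], 1.2, 1],
  [[1.4, 2.1, -2.7], 1.2, 1],
  [[1.4, 2.2, -2.6], 1.2, 1],
  [[1.3, 2.2, -2.6], 1.2, 1],
  [[1.3, 2.3, -2.6], 1.2, 1],
])

```text
time_s: 4.87
position: [500.1, 110.8, 169.7]
tcp_rot: [-0.003, 0.677, 0.736, -0.007]
force: [-13.9, -10.1, 0.2]
gripper_width: 9.8
grip_force: 58.6
```

```bash
cat >> h.py <<'E'
def plane(Z,az,t,lo=20,hi=160):
    "fit board face from cloud near expected pose; returns az,tilt"
    a=np.radians(az);t=np.radians(t);d=np.array([np.cos(a),np.sin(a),0]);ez=np.array([0,0,1.])
    u=-d*np.cos(t)+ez*np.sin(t);n=d*np.sin(t)+ez*np.cos(t);y=np.cross(n,u)
    o=np.r_[C0,48]+100*d+10*n
    q=Z.reshape(-1,3)-o
    k=(abs(q@n)<8)&(q@u>lo)&(q@u<hi)&(abs(q@y)<85);X=Z.reshape(-1,3)[k]
    for _ in range(4):
        m=X.mean(0);nn=np.linalg.svd(X-m)[2][2];nn*=np.sign(nn[2]);X=X[abs((X-m)@nn)<2.5]
    return len(X),np.degrees(np.arctan2(nn[1],nn[0])).round(2),np.degrees(np.arccos(nn[2])).round(2)
def tabptr(P,c=(566,114)):
    q=P.reshape(-1,3);e=q[:,:2]-c;r=np.linalg.norm(e,axis=1);th=np.degrees(np.arctan2(e[:,1],e[:,0]))
    k=(q[:,2]>39)&(q[:,2]<45)&(r>148)&(r<164)&(abs(th-5)<8)
    k2=(q[:,2]>31)&(q[:,2]<39.5)&(r>128)&(r<147)&(abs(th-5)<40)
    return 'tab',k.sum(),np.median(q[k],0).round(1),np.median(th[k]).round(2),'ptr',k2.sum(),np.median(q[k2],0).round(1),np.median(th[k2]).round(2)
E
python3 - <<'E'
from h import *
p,a,s=pose();print(p,a,s['force'],s['grip_force'])
print('start ref',plane(np.load('pics/scene.npz')['P'],33.4,18.6),tabptr(np.load('pics/scene.npz')['P']))
for n in('scene','side'):
    f=grab(n);P=cloud(f);np.savez('pics/'+n+'1',c=f['color'],P=P);print(n,plane(P,5,40),tabptr(P))
    if n=='scene':cv2.imwrite('pics/s1.png',cv2.resize(f['color'][140:320,220:400],(600,600),interpolation=2))
print(tcp_for(5,40,3.2))
E
```

```text
[500.10268453 110.79430137 169.65851474] 4.70529834153221 [-13.92273077 -10.08507125   0.16148976] 58.56299936771393
start ref (4034, np.float64(33.26), np.float64(18.75)) ('tab', np.int64(32), array([721.7, 126.9,  41.6]), np.float64(4.7), 'ptr', np.int64(44), array([684.3, 186.8,  35.5]), np.float64(32.34))
scene (4707, np.float64(5.52), np.float64(38.51)) ('tab', np.int64(33), array([722.4, 126.7,  41.4]), np.float64(4.63), 'ptr', np.int64(42), array([699.4, 127.5,  35.6]), np.float64(5.6))
side (631, np.float64(5.31), np.float64(38.82)) ('tab', np.int64(11), array([721.5, 125.4,  41.1]), np.float64(4.1), 'ptr', np.int64(11), array([706.2, 122.8,  36.1]), np.float64(3.48))
[503.82911413 111.77297577 172.16351386]
```

View pics/s1.png

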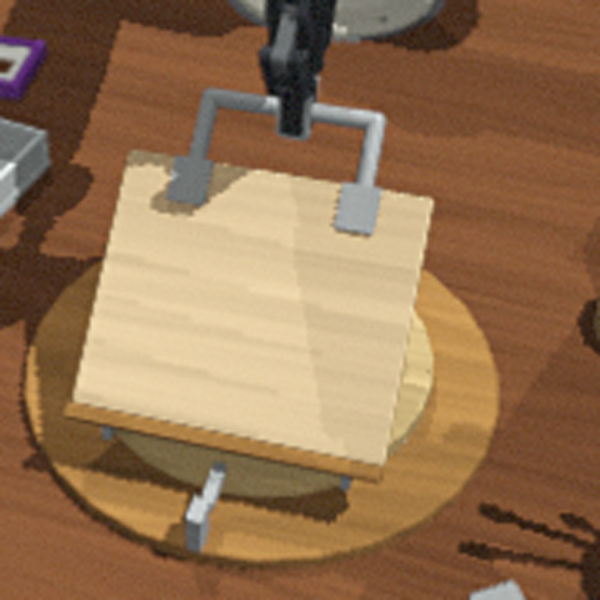

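The crop shows the pointer at (215,475) nearly in line with the tab at (198,520). The measured residuals are about +0.8° swivel and −1.4° tilt, so I'll nudge both.

Call:
jog_arm([
  [[0.3, 1.2, -1.4], 0.2, 1],
  [[0.3, 1.2, -1.4], 0.2, 1],
  [[0.2, 1.2, -1.3], 0.2, 1],
  [[0, 0, 0], 0, 1],
  [[0, 0, 0], 0, 1],
])

```text
time_s: 5.38
position: [504.0, 111.9, 174.5]
tcp_rot: [-0.003, 0.681, 0.732, -0.007]
force: [-16.6, -11.1, 4.2]
gripper_width: 10.0
grip_force: 58.7
```

Run:
```python
from h import *
p,a,s=pose();print(p,a,s['force'],s['grip_force'])
for n in('scene','side','scene','side'):
    P=cloud(grab(n));print(n,plane(P,5,40),tabptr(P))
```

```text
[503.9659358  111.85077896 174.50628261] 4.160400825876413 [-16.62225645 -11.09230174   4.22899042] 58.66474092006683
scene (4741, np.float64(4.95), np.float64(40.1)) ('tab', np.int64(31), array([723. , 126.9,  41.2]), np.float64(4.58), 'ptr', np.int64(41), array([698.2, 126.2,  35.7]), np.float64(4.98))
side (576, np.float64(4.88), np.float64(40.08)) ('tab', np.int64(11), array([720.9, 124.9,  40.4]), np.float64(4.01), 'ptr', np.int64(10), array([707.7, 123.8,  34.5]), np.float64(3.95))
scene (4769, np.float64(4.89), np.float64(40.12)) ('tab', np.int64(30), array([722.1, 127.1,  41.6]), np.float64(4.79), 'ptr', np.int64(41), array([698.2, 125.8,  36.1]), np.float64(4.91))
side (587, np.float64(4.78), np.float64(40.12)) ('tab', np.int64(11), array([721.5, 122.9,  41.2]), np.float64(3.4), 'ptr', np.int64(11), array([705.8, 120.8,  36.3]), np.float64(2.7))
```

Call:
jog_arm([
  [[-0.5, -1.2, 0], 0, 1],
  [[-0.5, -1.2, 0.5], 0, 1],
  [[0, 0, 0], 0, 0.8],
  [[0, 0, 0], 0, 0.4],
  [[0, 0, 0], 0, 0],
  [[0, 0, 0], 0, 0],
  [[0, 0, 0], 0, 0],
  [[0, 0, -10], 0, 0],
  [[0, 0, -25], 0, 0],
  [[0, 0, -35], 0, 0],
  [[0, 0, -35], 0, 0],
])

```text
time_s: 6.5
position: [506.1, 113.1, 281.6]
tcp_rot: [-0.0, 0.681, 0.732, -0.0]
force: [1.2, 0.6, 0.9]
gripper_width: 42.8
grip_force: 0.0
```

Run:
```python
from h import *
p,a,s=pose();print(p,a,s['force'],s['joints'],s['gripper_width'])
for n in('scene','scene','side'):
    f=grab(n);P=cloud(f);print(n,plane(P,5,40),tabptr(P))
np.savez('pics/side2',c=f['color'],P=P)
# picture & tray refine from side
q=P.reshape(-1,3);g=(np.linalg.norm(q[:,:2]-[560,-237],axis=1)<55)&(q[:,2]>15)&(q[:,2]<25)
print(cv2.minAreaRect(q[g][:,:2].astype(np.float32)),q[g][:,:2].mean(0))
k=(q[:,2]>30)&(q[:,2]<37)&(abs(q[:,0]-500)<200)&(abs(q[:,1]+260)<200)
r=cv2.minAreaRect(q[k][:,:2].astype(np.float32));print('tray',r,cv2.boxPoints(r).round(),np.percentile(q[k][:,2],95))
plan([((530,-60,270),4.2,5),((560,-237,190),-98,17)],-1)
```

```text
[506.0524552  113.06104713 281.55103998] 4.114039121566365 [1.18530163 0.62506599 0.94058638] [-1.35862088e-02 -1.91696408e-02  1.68487519e+00  8.46391387e-05
  1.47710169e+00 -8.53975941e-02] 42.783375329582846
scene (4811, np.float64(4.92), np.float64(40.15)) ('tab', np.int64(31), array([721.9, 126.6,  41.5]), np.float64(4.74), 'ptr', np.int64(41), array([698.7, 125.1,  35.4]), np.float64(4.89))
scene (4783, np.float64(4.87), np.float64(40.13)) ('tab', np.int64(29), array([722. , 127. ,  40.9]), np.float64(4.78), 'ptr', np.int64(41), array([697.6, 126.1,  36. ]), np.float64(5.04))
side (589, np.float64(4.87), np.float64(40.2)) ('tab', np.int64(9), array([718.7, 124.5,  42.7]), np.float64(3.74), 'ptr', np.int64(12), array([707.6, 122.2,  35.6]), np.float64(3.28))
((559.2469482421875, -238.00050354003906), (55.956668853759766, 81.01185607910156), 80.8384017944336) [ 558.85364765 -238.45143044]
tray ((531.529296875, -267.66595458984375), (286.567626953125, 304.24176025390625), 84.84691619873047) [[ 367. -397.]
 [ 670. -424.]
 [ 696. -139.]
 [ 393. -111.]] 36.56803385232653
[[[-34.8,1.7,3.0],-0.0,-1],[[-34.8,1.7,3.0],-0.0,-1],[[-34.8,1.8,3.0],-0.0,-1],[[-34.9,1.7,3.0],-0.0,-1],[[-34.8,1.8,2.9],-0.1,-1],[[-10.5,1.0,4.7],6.0,-1],[[-10.4,2.1,4.7],6.0,-1],[[-10.1,3.2,4.7],6.0,-1],[[-9.7,4.2,4.7],6.0,-1],[[-9.2,5.2,4.7],6.0,-1],[[-8.6,6.1,4.7],6.0,-1],[[-7.9,7.0,4.7],6.0,-1],[[-7.2,7.8,4.7],6.0,-1],[[-6.3,8.5,4.7],6.0,-1],[[-5.4,9.1,4.7],6.0,-1],[[-4.4,9.6,4.7],6.0,-1],[[-3.4,10.0,4.7],6.0,-1],[[-2.3,10.3,4.7],6.0,-1],[[-1.2,10.5,4.7],6.1,-1],[[-0.1,10.5,4.7],6.0,-1],[[1.0,10.5,4.8],6.1,-1],[[2.1,10.3,4.7],6.0,-1]]
```

The easel is set (azimuth 4.9° against the tab at 4.8°, tilt 40.1°). Next I'll move above the picture.

Call:
jog_arm([
  [[-35, 1.5, 3], 0, -1],
  [[-35, 1.5, 3], 0, -1],
  [[-35, 1.5, 3], 0, -1],
  [[-35, 1.5, 3], 0, -1],
  [[-35, 1.5, 3], 0, -1],
  [[-10.5, 1, 5], 6, -1],
  [[-10.5, 2, 5], 6, -1],
  [[-10, 3.2, 5], 6, -1],
  [[-9.7, 4.2, 5], 6, -1],
  [[-9.2, 5.2, 5], 6, -1],
  [[-8.6, 6.1, 5], 6, -1],
  [[-8, 7, 5], 6, -1],
])

```text
time_s: 7.65
position: [538.3, -134.3, 228.8]
tcp_rot: [-0.001, 0.9, 0.437, -0.001]
force: [-0.3, -0.9, -1.4]
gripper_width: 85.6
grip_force: 0.0
```

Call:
jog_arm([
  [[-7.2, 7.8, 5], 6, -1],
  [[-6.3, 8.5, 5], 6, -1],
  [[-5.4, 9, 5], 6, -1],
  [[-4.4, 9.6, 5], 6, -1],
  [[-3.4, 10, 5], 6, -1],
  [[-2.3, 10.3, 5], 6, -1],
  [[-1.2, 10.5, 5], 6, -1],
  [[0, 10.5, 5], 6, -1],
  [[1, 10.5, 5], 6.5, -1],
  [[2, 10.3, 5], 6.5, -1],
  [[0, 0, 0], 0, -1],
])

```text
time_s: 8.57
position: [555.0, -239.0, 177.9]
tcp_rot: [-0.001, 0.997, -0.08, -0.002]
force: [0.7, -1.2, 0.3]
gripper_width: 85.3
grip_force: 0.0
```

Run:
```python
from h import *
p,a,s=pose();print(p,a,s['gripper_width'])
f=grab('wrist');P=cloud(f);np.savez('pics/w2',c=f['color'],P=P);cv2.imwrite('pics/w2.png',f['color'])
q=P.reshape(-1,3);k=(np.linalg.norm(q[:,:2]-[560,-238],axis=1)<55)&(q[:,2]>14)&(q[:,2]<24)
r=cv2.minAreaRect(q[k][:,:2].astype(np.float32));print(r,np.median(q[k],0))
k=(q[:,2]>32)&(q[:,2]<39)&(abs(q[:,0]-500)<190)&(q[:,1]<-110);X=q[k]
print('rim y+ at x~560',np.percentile(X[(abs(X[:,0]-560)<15)&(X[:,1]>-230)][:,1],[2,98]) , 'rim x+ at y~-240',np.percentile(X[(abs(X[:,1]+240)<20)&(X[:,0]>590)][:,0],[2,50,98]))
```

```text
[ 555.0241039  -239.00297021  177.87653312] -99.13640900309414 85.3075607145121
((559.095947265625, -236.22555541992188), (53.95469284057617, 80.16938018798828), 81.45236206054688) [ 561.27689339 -236.47268107   18.11185178]
rim y+ at x~560 [-156.01152058 -149.80838984] rim x+ at y~-240 [636.74210298 640.09871271 643.51650816]
```

View pics/w2.png

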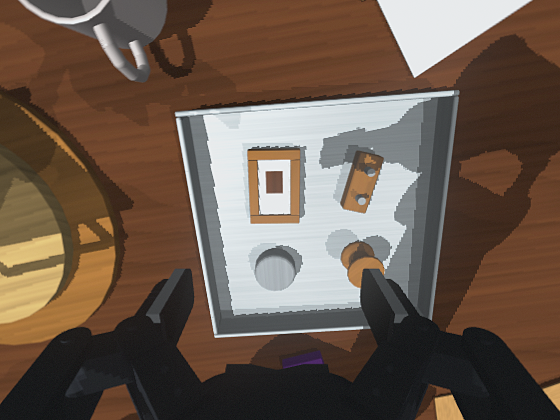

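The wrist view shows the brown picture at (274,185), the tin at (275,268), the clamp block at (361,182) and the spool at (362,262). There is free room on both sides of the picture, so I'll descend and grip across its short side.

Call:
jog_arm([
  [[1.9, -1.5, 30], -0.5, -1],
  [[1.9, -1.5, 35], 0, -1],
  [[0, 0, 35], 0, -1],
  [[0, 0, 30], 0, -1],
  [[0, 0, 22], 0, -1],
  [[0, 0, 13], 0, -1],
  [[0, 0, 8], 0, -1],
  [[0, 0, 0], 0, -1],
  [[0, 0, 0], 0, 1],
  [[0, 0, 0], 0, 1],
  [[0, 0, 0], 0, 1],
  [[0, 0, 0], 0, 1],
])

```text
time_s: 9.62
position: [562.0, -236.9, 9.6]
tcp_rot: [0.001, 0.997, -0.073, 0.002]
force: [-0.2, -0.3, 7.5]
gripper_width: 51.8
grip_force: 63.3
```

Call:
jog_arm([
  [[0, 0, -5], 0, 1],
  [[0, 0, -15], 0, 1],
  [[0, 0, -25], 0, 1],
  [[0, 0, -30], 0, 1],
  [[0, 0, 0], 0, 1],
])

```text
time_s: 10.03
position: [563.9, -238.1, 89.1]
tcp_rot: [0.003, 0.997, -0.073, 0.005]
force: [0.3, -0.3, 0.9]
gripper_width: 51.9
grip_force: 62.7
```

Run:
```python
from h import *
p,a,s=pose();print(p,a,s['force'],s['gripper_width'])
for n in ('w2','side2','scene1'):
    q=np.load(f'pics/{n}.npz')['P'].reshape(-1,3)
    k=(q[:,2]>20)&(q[:,2]<95)&(q[:,0]>655)&(q[:,0]<800)&(q[:,1]>-260)&(q[:,1]<-40);X=q[k]
    print(n,k.sum(),X.min(0),X.max(0))
f=grab('side');P=cloud(f);np.savez('pics/side3',c=f['color'],P=P)
cv2.imwrite('pics/s3.png',cv2.resize(f['color'][190:350,230:430],(800,640),interpolation=2)[:600])
# rows along mug's lower bound
q=np.load('pics/w2.npz')['P'].reshape(-1,3);k=(q[:,2]>20)&(q[:,2]<95)&(q[:,0]>650)&(q[:,1]<-140)&(q[:,1]>-260);X=q[k];print(X[np.argsort(X[:,1])[:5]],X[np.argsort(X[:,0])[:5]])
```

```text
[ 563.92642978 -238.07501116   89.13761835] -98.37792958151651 [ 0.33158849 -0.32275554  0.91136628] 51.90760767253435
w2 4845 [ 677.90501264 -165.42322326   20.06510863] [752.95853935 -91.37513905  92.38467918]
side2 1150 [ 677.62891521 -170.38703299   20.02983766] [792.28249894 -89.66654677  94.86534187]
scene1 1738 [ 680.63532328 -167.6122002    20.00712425] [796.32686318 -87.32081085  92.4074833 ]
[[ 740.80726707 -165.42322326   20.77156503]
 [ 740.10594766 -165.20437968   20.74636005]
 [ 740.27183326 -165.14101667   22.72881263]
 [ 738.61528881 -165.02077229   25.90882236]
 [ 739.49407868 -164.99212406   22.94097946]] [[ 678.03785032 -140.40688659   51.31487834]
 [ 678.07846473 -141.23829674   39.28853093]
 [ 678.10034747 -140.22257944   41.08414583]
 [ 678.13027843 -140.61015491   49.79415377]
 [ 678.15263045 -140.55454486   39.75040572]]
```

View pics/s3.png

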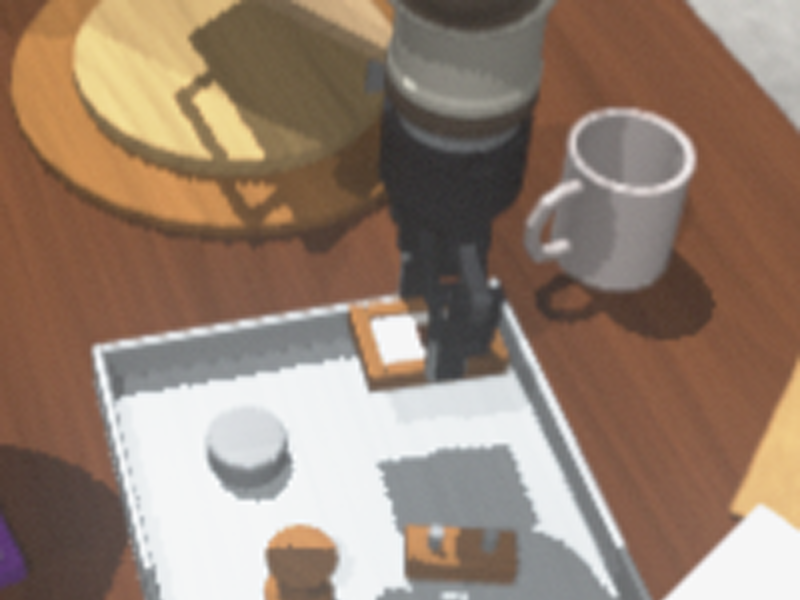

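The side view shows the picture held level across its middle, with the finger at (445,340) and the mug clear at (630,200), y > −170. The tool can only yaw, so I'll pitch the picture in the grip by pressing its robot-side end on the fixed tray's far rim.

Run:
```python
from h import *
plan([((673,-270,70),-95,6),((673,-270,44),-95,2)],1)
```

```text
[[[18.9,2.7,2.8],-0.6,1],[[18.9,2.9,2.8],-0.6,1],[[18.9,3.1,2.8],-0.5,1],[[18.9,3.2,2.8],-0.6,1],[[18.8,3.4,2.7],-0.5,1],[[18.8,3.6,2.8],-0.6,1],[[0.0,0.0,13.0],0.0,1],[[0.0,0.0,13.0],0.0,1]]
```

Call:
jog_arm([
  [[19, 2.7, 3], -0.6, 1],
  [[19, 2.9, 3], -0.6, 1],
  [[19, 3, 3], -0.5, 1],
  [[19, 3.2, 3], -0.6, 1],
  [[19, 3.4, 3], -0.5, 1],
  [[19, 3.5, 3], -0.6, 1],
  [[0, 0, 11], 0, 1],
  [[0, 0, 11], 0, 1],
  [[0, 0, 0], 0, 1],
])

```text
time_s: 10.83
position: [669.7, -267.4, 39.3]
tcp_rot: [-0.001, 0.999, -0.044, -0.002]
force: [-0.0, 0.1, 1.2]
gripper_width: 51.6
grip_force: 62.8
```

Call:
jog_arm([
  [[0, 0, 3], 0, 1],
  [[0, 0, 3], 0, 1],
  [[0, 0, 3], 0, 1],
  [[0, 0, 3], 0, 1],
  [[0, 0, 0], 0, 1],
])

```text
time_s: 11.25
position: [673.2, -268.1, 33.7]
tcp_rot: [0.0, 0.999, -0.044, 0.003]
force: [1.7, 3.6, 11.8]
gripper_width: 51.6
grip_force: 66.6
```

Call:
jog_arm([
  [[0, 0, 3], 0, 1],
  [[0, 0, 3], 0, 1],
  [[0, 0, 3], 0, 1],
  [[0, 0, 3], 0, 1],
  [[0, 0, 0], 0, 1],
])

```text
time_s: 11.67
position: [676.0, -268.7, 23.6]
tcp_rot: [0.001, 0.999, -0.044, 0.006]
force: [7.9, 3.2, 13.4]
gripper_width: 52.0
grip_force: 71.6
```

```bash
cat >> h.py <<'E'
def picfit(P,p,rad=60):
    "plane fit of the light/brown top face near TCP p in a cloud"
    q=P.reshape(-1,3);k=(np.linalg.norm(q[:,:2]-p[:2],axis=1)<rad)&(q[:,2]>p[2]-30)&(q[:,2]<p[2]+50)
    return q[k],k
E
python3 - <<'E'
from h import *
p,a,s=pose();print(p,s['force'])
f=grab('side');cv2.imwrite('pics/s4.png',cv2.resize(f['color'][190:310,310:470],(800,600),interpolation=2));np.savez('pics/side4',c=f['color'],P=cloud(f))
E
```

```text
[ 675.98059934 -268.66923127   23.61343899] [ 7.90765878  3.2151677  13.43901984]
```

View pics/s4.png

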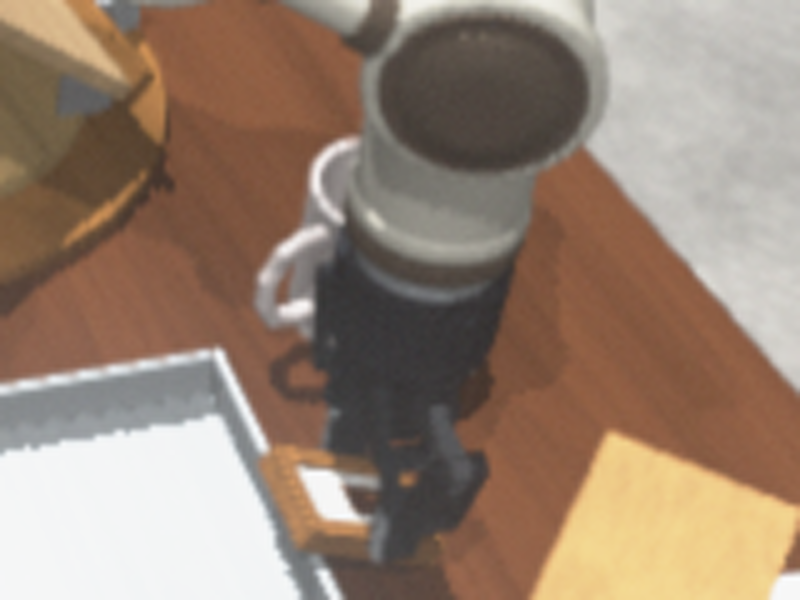

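The side view shows the picture pitching at the rim: its robot-side end at (280,500) is raised, about 26° so far. I'll continue, shifting slightly back toward the tray.

Call:
jog_arm([
  [[-2, 0, 1], 0, 1],
  [[-2, 0, 2], 0, 1],
  [[-1.5, 0, 2], 0, 1],
  [[-1, 0, 2], 0, 1],
  [[0, 0, 0], 0, 1],
])

```text
time_s: 12.13
position: [673.7, -269.5, 19.7]
tcp_rot: [0.003, 0.999, -0.044, 0.011]
force: [16.9, 2.6, 15.3]
gripper_width: 51.7
grip_force: 77.8
```

Call:
jog_arm([
  [[0, 0, 2], 0, 1],
  [[0, 0, 2], 0, 1],
  [[0, 0, 0], 0, 1],
])

```text
time_s: 12.38
position: [673.7, -269.5, 18.1]
tcp_rot: [0.003, 0.999, -0.044, 0.01]
force: [10.8, 5.3, 26.4]
gripper_width: 51.7
grip_force: 80.7
```

Run:
```python
from h import *
p,a,s=pose();print(p,s['force'])
f=grab('side');P=cloud(f);np.savez('pics/side5',c=f['color'],P=P)
def fit(P,c,p):
    hsv=cv2.cvtColor(c,cv2.COLOR_BGR2HSV).reshape(-1,3);q=P.reshape(-1,3)
    k=(np.linalg.norm(q[:,:2]-p[:2],axis=1)<50)&(abs(q[:,2]-p[2]-5)<40)&(hsv[:,2]>150)&(hsv[:,1]<60)
    X=q[k]
    if len(X)<10:return len(X)
    m=np.median(X,0)
    for _ in range(4):
        n=np.linalg.svd(X-X.mean(0))[2][2];n*=np.sign(n[2]);X=X[abs((X-X.mean(0))@n)<2.5]
    return len(X),X.mean(0).round(1),n.round(3),'tilt',np.degrees(np.arccos(n[2])),'az',np.degrees(np.arctan2(n[1],n[0]))
D=np.load('pics/side3.npz');print('level ref',fit(D['P'],D['c'],np.array([564,-238,89])))
D=np.load('pics/side4.npz');print('mid',fit(D['P'],D['c'],np.array([676,-268.7,23.6])))
print(fit(P,f['color'],p))
```

```text
[ 673.65515941 -269.53788182   18.09841854] [10.80141808  5.29892772 26.38728902]
level ref (117, array([ 545.7, -232.9,   96.4]), array([ 0.017, -0.007,  1.   ]), 'tilt', np.float64(1.0518867298302932), 'az', np.float64(-23.876937024115836))
mid (57, array([ 641.1, -262.8,   15.1]), array([-0.807,  0.055,  0.589]), 'tilt', np.float64(53.93677655093951), 'az', np.float64(176.1160170393541))
(48, array([ 637.9, -265.5,   12.4]), array([-0.813, -0.026,  0.582]), 'tilt', np.float64(54.403408372803405), 'az', np.float64(-178.15831845300755))
```

Call:
jog_arm([
  [[1, 0, -8], 0, 1],
  [[2, 0, -20], 0, 1],
  [[0, 0, -30], 0, 1],
  [[0, 0, -30], 0, 1],
  [[0, 0, -20], 0, 1],
  [[0, 0, 0], 0, 1],
])

```text
time_s: 12.93
position: [669.9, -269.2, 121.6]
tcp_rot: [0.002, 0.999, -0.044, 0.004]
force: [1.0, 0.1, 1.8]
gripper_width: 51.6
grip_force: 77.3
```

```bash
cat >> h.py <<'E'
def fit(P,c,p,rad=50):
    hsv=cv2.cvtColor(c,cv2.COLOR_BGR2HSV).reshape(-1,3);q=P.reshape(-1,3)
    k=(np.linalg.norm(q[:,:2]-p[:2],axis=1)<rad)&(abs(q[:,2]-p[2]-5)<40)&(hsv[:,2]>90)
    X=q[k]
    if len(X)<10:return len(X)
    for _ in range(6):
        n=np.linalg.svd(X-X.mean(0))[2][2];n*=np.sign(n[2]);e=(X-X.mean(0))@n;X=X[abs(e)<max(2.5,1.5*e.std())]
    return len(X),X.mean(0).round(1),X.min(0).round(),X.max(0).round(),'tilt',np.degrees(np.arccos(n[2])).round(1),'az',np.degrees(np.arctan2(n[1],n[0])).round(1)
E
python3 - <<'E'
from h import *
p,a,s=pose();print(p,a,s['force'],s['gripper_width'])
f=grab('side');P=cloud(f);np.savez('pics/side6',c=f['color'],P=P);print(fit(P,f['color'],p))
K=f['camera_from_world']@np.r_[p,1];uv=cv2.projectPoints(np.array([[K[0],-K[1],-K[2]]]),np.zeros(3),np.zeros(3),np.array(f['intrinsics']),np.array(f['dist_coeffs']))[0].ravel();print(uv)
u,v=uv.astype(int);a=f['color'][v-55:v+50,u-65:u+65]
g=grab('scene');Pg=cloud(g);np.savez('pics/scene6',c=g['color'],P=Pg);print(fit(Pg,g['color'],p))
K=g['camera_from_world']@np.r_[p,1];uv=cv2.projectPoints(np.array([[K[0],-K[1],-K[2]]]),np.zeros(3),np.zeros(3),np.array(g['intrinsics']),np.array(g['dist_coeffs']))[0].ravel()
u,v=uv.astype(int);b=g['color'][v-55:v+50,max(0,u-65):max(0,u-65)+130]
cv2.imwrite('pics/s6.png',cv2.hconcat([cv2.resize(a,(395,320),interpolation=2),cv2.resize(b,(395,320),interpolation=2)]))
E
```

```text
[ 669.86053781 -269.22910013  121.56293971] -94.99982954558875 [1.0292794  0.07691012 1.75615174] 51.583355776398015
(230, array([ 653.2, -265.1,  142.5]), array([ 626., -302.,  112.]), array([ 696., -237.,  158.]), 'tilt', np.float64(31.6), 'az', np.float64(-14.0))
[387.33315225 264.56801088]
(258, array([ 678.3, -270.9,  123.2]), array([ 631., -297.,  110.]), array([ 702., -232.,  146.]), 'tilt', np.float64(27.4), 'az', np.float64(0.8))
```

View pics/s6.png

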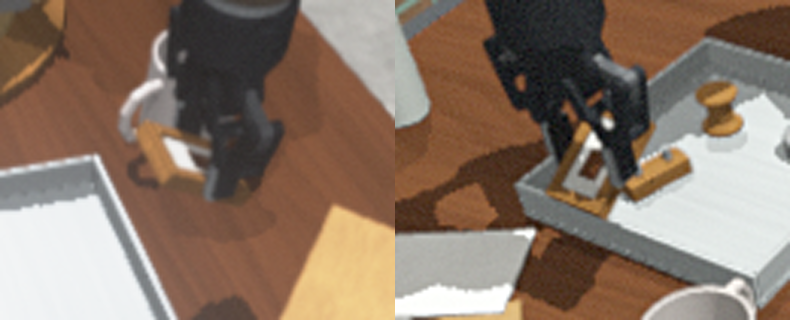

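The crops show the picture held face up, pitched about 30° with its robot-side end raised. I'll measure its pose in the grip.

Run:
```python
from h import *
p=np.array([669.9,-269.2,121.6])
allX=[]
for n in('side6','scene6'):
    Z=np.load(f'pics/{n}.npz');q=Z['P'].reshape(-1,3);hsv=cv2.cvtColor(Z['c'],cv2.COLOR_BGR2HSV).reshape(-1,3).astype(int)
    k=(np.linalg.norm(q[:,:2]-p[:2],axis=1)<60)&(q[:,2]>90)&(q[:,2]<170)
    k&=((hsv[:,1]>100)&(hsv[:,2]>70))|(hsv[:,2]>170)
    allX.append(q[k]);print(n,k.sum())
from scipy.optimize import least_squares
az=np.radians(-5)
def surf(v,X,side):
    t=v[3];a=v[4];d=np.array([np.cos(a),np.sin(a),0]);z=np.array([0,0,1])
    ux=-d*np.cos(t)+z*np.sin(t);n=d*np.sin(t)+z*np.cos(t);uy=np.cross(n,ux)
    L=np.stack([(X-v[:3])@ux,(X-v[:3])@uy,(X-v[:3])@n],1);q=abs(L)-[40,27,7]
    return np.linalg.norm(np.maximum(q,0),axis=1)+np.minimum(q.max(1),0)
X=np.vstack(allX)
for nm,Y in(('both',X),('side',allX[0]),('scene',allX[1])):
    o=least_squares(lambda v:np.r_[surf(v,Y,0),.02*(v[4]-az)*57],[*(p+[-3,0,4]),.54,az],loss='soft_l1',f_scale=1.5)
    print(nm,o.x[:3].round(1)-p,np.degrees(o.x[3:]).round(1),o.cost/len(Y))
```

```text
side6 353
scene6 318
both [-8.3  0.9  7.3] [33.3 -4.9] 2.1392982736520603
side [-7.7  0.5  8.7] [31.5 -5.1] 0.7082322290382483
scene [-8.1  1.1  4.6] [29.3 -3.9] 3.1565376160077903
```

Run:
```python
from h import *
a=np.radians(4.85);t=np.radians(40.1);d=np.array([np.cos(a),np.sin(a),0]);z=np.array([0,0,1.])
u=-d*np.cos(t)+z*np.sin(t);n=d*np.sin(t)+z*np.cos(t);y=np.cross(n,u);O=np.r_[566,114,48]+100*d+10*n
for nm in('scene6','side6','side2'):
    P=np.load(f'pics/{nm}.npz')['P'];print(nm,plane(P,4.85,40.1))
    q=P.reshape(-1,3)-O;L=np.stack([q@u,q@y,q@n],1)
    k=(abs(L[:,2])<4)&(L[:,0]>15)&(L[:,0]<160)&(abs(L[:,1])<115);X=L[k]
    lo=[];hi=[]
    for s in range(20,160,10):
        m=X[abs(X[:,0]-s)<5][:,1]
        if len(m)>10: lo.append(m.min());hi.append(m.max())
    print('h med',np.median(X[:,2]),'lat',np.median(lo),np.median(hi))
    k=(L[:,2]>7)&(L[:,2]<16)&(abs(L[:,0])<25)&(abs(L[:,1])<90);print('ledge top s',np.percentile(L[k][:,0],[5,50,95]),np.median(L[k][:,2]),k.sum())
    k=(abs(L[:,2])<3)&(abs(L[:,1])<80)&(L[:,0]>150)&(L[:,0]<190);print('top edge s',np.percentile(L[k][:,0],97))
plan([((655,-200,190),-90,6),((655.7,120.8,160),-85.15,11)],1)
```

```text
scene6 (4798, np.float64(4.89), np.float64(40.17))
h med 0.32941746008756184 lat -99.79908736513069 99.9397781297173
ledge top s [-10.59749965  -6.08502151  -1.48072418] 12.138157203672918 434
top edge s 184.8101255414429
side6 (592, np.float64(4.88), np.float64(40.13))
h med -1.1486398508903433 lat -94.25839189961548 101.81806226764854
ledge top s [-6.2999523  -0.55799297  3.61449424] 9.998736497214177 86
top edge s 179.4200120136817
side2 (588, np.float64(4.87), np.float64(40.2))
h med -1.1224741463093604 lat -93.00996530414108 101.81476081287303
ledge top s [-6.60753483 -0.29557411  3.12174751] 9.912857515885374 90
top edge s 178.80892731940773
[[[-3.0,-11.1,-12.4],-0.8,1],[[-2.9,-11.1,-12.4],-0.8,1],[[-2.7,-11.2,-12.4],-0.9,1],[[-2.6,-11.2,-12.4],-0.8,1],[[-2.4,-11.2,-12.4],-0.9,1],[[-2.2,-11.2,-12.5],-0.8,1],[[0.1,-29.2,2.7],-0.4,1],[[0.3,-29.2,2.7],-0.4,1],[[0.5,-29.2,2.7],-0.5,1],[[0.7,-29.1,2.7],-0.4,1],[[0.9,-29.1,2.7],-0.5,1],[[1.2,-29.1,2.8],-0.4,1],[[1.4,-29.1,2.7],-0.5,1],[[1.6,-29.1,2.8],-0.4,1],[[1.8,-29.1,2.7],-0.5,1],[[2.1,-29.2,2.8],-0.4,1],[[2.3,-29.1,2.7],-0.5,1]]
```

The board model matches the cloud (lateral ±100, ledge face at 0, easel unchanged). I'll carry the picture over the board.

Call:
jog_arm([
  [[-3, -11, -12], -0.8, 1],
  [[-3, -11, -12], -0.8, 1],
  [[-2.7, -11, -12], -0.9, 1],
  [[-2.6, -11, -12], -0.8, 1],
  [[-2.4, -11, -12], -0.9, 1],
  [[-2.2, -11, -12], -0.8, 1],
  [[0, -29, 2.5], -0.4, 1],
  [[0.3, -29, 2.5], -0.4, 1],
  [[0.5, -29, 2.5], -0.5, 1],
  [[0.7, -29, 2.5], -0.4, 1],
  [[0.9, -29, 2.5], -0.5, 1],
  [[1.2, -29, 2.5], -0.4, 1],
])

```text
time_s: 14.03
position: [654.9, -25.1, 172.1]
tcp_rot: [-0.0, 1.0, 0.023, -0.0]
force: [-0.0, 0.3, -0.2]
gripper_width: 51.8
grip_force: 77.3
```

Call:
jog_arm([
  [[1.4, -29, 2.5], -0.5, 1],
  [[1.6, -29, 2.5], -0.4, 1],
  [[1.8, -29, 3], -0.5, 1],
  [[2.1, -29, 3], -0.4, 1],
  [[2.3, -29, 3], -0.5, 1],
  [[0, 0, 0], 0, 1],
  [[0, 0, 0], 0, 1],
])

```text
time_s: 14.62
position: [654.9, 120.2, 157.7]
tcp_rot: [0.0, 0.999, 0.044, -0.001]
force: [-0.3, -0.1, -0.9]
gripper_width: 51.8
grip_force: 77.3
```

Run:
```python
from h import *
p,a,s=pose();print(p,a,s['force'],s['gripper_width'])
f=grab('scene');Z=cloud(f);c=f['color']
from scipy.optimize import least_squares
q=Z.reshape(-1,3);hsv=cv2.cvtColor(c,cv2.COLOR_BGR2HSV).reshape(-1,3).astype(int)
k=(np.linalg.norm(q[:,:2]-p[:2],axis=1)<60)&(q[:,2]>p[2]-28)&(q[:,2]<p[2]+45)&(((hsv[:,1]>100)&(hsv[:,2]>70))|(hsv[:,2]>170))
X=q[k];az=np.radians(4.85)
def surf(v):
    t=v[3];a=v[4];d=np.array([np.cos(a),np.sin(a),0]);z=np.array([0,0,1])
    ux=-d*np.cos(t)+z*np.sin(t);n=d*np.sin(t)+z*np.cos(t);uy=np.cross(n,ux)
    L=np.stack([(X-v[:3])@ux,(X-v[:3])@uy,(X-v[:3])@n],1);e=abs(L)-[40,27,7]
    return np.linalg.norm(np.maximum(e,0),axis=1)+np.minimum(e.max(1),0)
o=least_squares(lambda v:np.r_[surf(v),(v[4]-az)],[*(p+[-8,0,6]),.54,az],loss='soft_l1',f_scale=1.5)
print(len(X),o.x[:3]-p,np.degrees(o.x[3:]),o.cost/len(X))
K=f['camera_from_world']@np.r_[p,1];uv=cv2.projectPoints(np.array([[K[0],-K[1],-K[2]]]),np.zeros(3),np.zeros(3),np.array(f['intrinsics']),np.array(f['dist_coeffs']))[0].ravel();u,v=uv.astype(int)
cv2.imwrite('pics/s7.png',cv2.resize(c[v-70:v+110,u-110:u+110],(733,600),interpolation=2))
plan([((655.7,120.8,89.3),-85.15,6)],1)
```

```text
[654.91460203 120.18656147 157.72593503] -84.90634381745978 [-0.27473478 -0.13844456 -0.89109158] 51.80258005428629
731 [-6.56327571 -2.63326981  7.48674839] [29.49795266  6.68790296] 1.952263481001353
[[[0.1,-0.3,11.4],0.0,1],[[0.1,-0.3,11.5],0.0,1],[[0.1,-0.3,11.4],0.0,1],[[0.1,-0.3,11.5],0.0,1],[[0.1,-0.4,11.4],0.1,1],[[0.0,-0.3,11.5],0.0,1]]
```

View pics/s7.png

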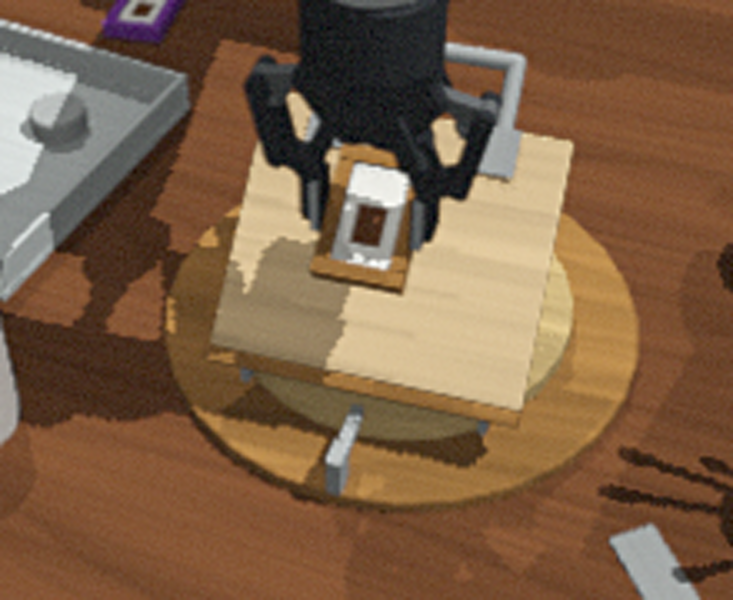

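The scene crop shows the picture at (370,220), face up over the middle of the board, pitched the right way, with the pointer (350,425) and tab (338,465) in line. I'll lower to just above contact.

Call:
jog_arm([
  [[0, -0.6, 15], 0, 1],
  [[0, -0.6, 20], 0, 1],
  [[0, 0, 15], 0, 1],
  [[0, 0, 9], 0, 1],
  [[0, 0, 6], 0, 1],
  [[0, 0, 2], 0, 1],
  [[0, 0, 0], 0, 1],
])

```text
time_s: 15.25
position: [655.9, 119.0, 91.3]
tcp_rot: [0.0, 0.999, 0.043, 0.0]
force: [0.2, -0.8, -0.3]
gripper_width: 51.9
grip_force: 77.3
```

Call:
jog_arm([
  [[0, -2, 1], 0, 1],
  [[-0.5, 0, 1], 0, 1],
  [[0, 0, 0], 0, 1],
  [[0, 0, 0], 0, 1],
])

```text
time_s: 15.58
position: [655.3, 121.5, 89.6]
tcp_rot: [0.0, 0.999, 0.043, 0.0]
force: [-0.4, -0.8, -1.1]
gripper_width: 51.6
grip_force: 77.3
```

Call:
jog_arm([
  [[0, 0, 1], 0, 1],
  [[0, 0, 1], 0, 1],
  [[0, 0, 0], 0, 1],
])

```text
time_s: 15.83
position: [654.9, 121.4, 86.9]
tcp_rot: [0.0, 0.999, 0.043, -0.0]
force: [1.1, -0.6, -0.6]
gripper_width: 51.7
grip_force: 77.3
```

Call:
jog_arm([
  [[0, 0, 0], 0, -0.2],
  [[0, 0, 0], 0, -0.3],
  [[0, 0, 0], 0, -0.4],
  [[0, 0, 0], 0, -0.45],
  [[0, 0, 0], 0, -0.45],
  [[0, 0, 0], 0, -0.45],
])

```text
time_s: 16.33
position: [655.1, 121.4, 87.2]
tcp_rot: [-0.0, 0.999, 0.043, 0.0]
force: [-0.0, 0.6, 0.6]
gripper_width: 61.9
grip_force: 0.0
```

```bash
cat >> h.py <<'E'
def onboard(P,c,h0=10):
    a=np.radians(4.87);t=np.radians(40.13);d=np.array([np.cos(a),np.sin(a),0]);z=np.array([0,0,1.])
    u=-d*np.cos(t)+z*np.sin(t);n=d*np.sin(t)+z*np.cos(t);y=np.cross(n,u);O=np.r_[566,114,48]+100*d+10*n
    q=P.reshape(-1,3)-O;L=np.stack([q@u,q@y,q@n],1);hsv=cv2.cvtColor(c,cv2.COLOR_BGR2HSV).reshape(-1,3).astype(int)
    k=(L[:,2]>h0)&(L[:,2]<40)&(L[:,0]>2)&(L[:,0]<120)&(abs(L[:,1])<60)&((hsv[:,1]>100)&(hsv[:,2]>70)|(hsv[:,2]>150))
    X=L[k];m=np.linalg.lstsq(np.c_[X[:,:2],np.ones(len(X))],X[:,2],rcond=None)[0]
    return 'n',len(X),'s/y/h range',np.percentile(X,[2,98],axis=0).round(1).tolist(),'slope deg s,y',np.degrees(np.arctan(m[:2])).round(1),'rect',cv2.minAreaRect(X[:,:2].astype(np.float32))
E
python3 - <<'E'
from h import *
p,a,s=pose();print(p,s['force'],s['gripper_width'])
f=grab('scene');P=cloud(f);print(onboard(P,f['color']),plane(P,4.87,40.1))
E
```

```text
[655.11018522 121.41539319  87.2192898 ] [-0.02591826  0.64242535  0.63282071] 61.91380681799159
('n', 672, 's/y/h range', [[3.1, -25.7, 10.2], [76.8, 27.0, 16.9]], 'slope deg s,y', array([-0.5,  0.1]), 'rect', ((38.75347900390625, -5.911094665527344), (73.6349105834961, 78.36703491210938), 84.4515609741211)) (1844, np.float64(4.79), np.float64(40.17))
```

The picture lies flat on the board. I'll open and retreat.

Call:
jog_arm([
  [[0, 0, 0], 0, -0.8],
  [[0, 0, 0], 0, -0.8],
  [[0, 0, 0], 0, -0.8],
  [[0, 0, -8], 0, -0.8],
  [[0, 0, -20], 0, -0.8],
  [[1, 0, -35], 0, -0.8],
  [[3, 0, -35], 0, -0.8],
  [[20, 0, -35], 0, -0.8],
  [[30, 0, -30], 0, -0.8],
  [[30, 0, -20], 0, -0.8],
  [[0, 0, 0], 0, -0.8],
])

```text
time_s: 17.3
position: [744.4, 128.3, 276.2]
tcp_rot: [0.0, 0.999, 0.042, 0.007]
force: [0.0, -0.5, 0.1]
gripper_width: 76.7
grip_force: 0.0
```

Run:
```python
from h import *
print(pose()[0])
for n in('scene','side'):
    f=grab(n);P=cloud(f);print(onboard(P,f['color']),plane(P,4.87,40.1),tabptr(P))
    if n=='scene':cv2.imwrite('pics/s8.png',cv2.resize(f['color'][140:320,200:410],(700,600),interpolation=2))
```

```text
[744.37270495 128.26868663 276.20679118]
('n', 888, 's/y/h range', [[3.4, -25.9, 10.2], [77.6, 26.4, 16.9]], 'slope deg s,y', array([0.4, 0.2]), 'rect', ((40.67902374267578, 0.7927513122558594), (77.24148559570312, 54.65321731567383), 0.02540835365653038)) (3887, np.float64(4.92), np.float64(40.13)) ('tab', np.int64(32), array([722.3, 126.9,  41.4]), np.float64(4.67), 'ptr', np.int64(39), array([699. , 125.7,  36.1]), np.float64(4.88))
('n', 92, 's/y/h range', [[2.3, -24.8, 10.1], [82.3, 29.9, 13.7]], 'slope deg s,y', array([-0. , -0.5]), 'rect', ((43.886512756347656, -5.956081390380859), (83.42923736572266, 75.45695495605469), 0.4809327721595764)) (478, np.float64(4.84), np.float64(40.02)) ('tab', np.int64(13), array([721.4, 123.4,  41.5]), np.float64(3.61), 'ptr', np.int64(13), array([709. , 123.1,  35.9]), np.float64(3.77))
```

View pics/s8.png

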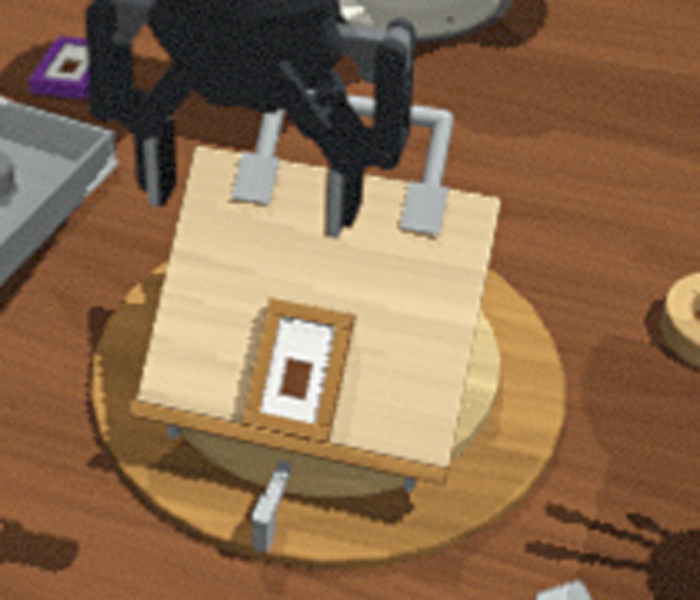

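The picture lies face up at (300,370), centred, with its long side up the slope and its lower edge against the ledge. The pointer at (283,475) is in line with the tab at (265,520). I'll hand in.

```bash
python3 -c "
from bench import ctrl;print(ctrl.hand_in())"
```

```text
the job is handed in; nothing more can be done
None
```

I handed the job in at about 17 s. The last camera check showed the pointer about 0.2° off the tab and the board at 40.1°, with the framed picture face up, long side up the slope, against the ledge and about 1 mm off centre.

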